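Prop the sample case open and bolt its lid

ROBOT

A 7-joint arm with a two-finger parallel gripper is mounted at the origin on the work surface. World frame = base frame: x ahead of the robot, y to its left, z up, the work surface at z = 0. Lengths are in m, angles in rad, forces in N, time in s.
With the tool pointing down it reaches from about 0.425 to 0.8 m from the base axis. Payload 8.3 kg.
Tool frame: the origin (TCP) lies midway between the tips of the shut fingers; the grasp point (between the pads) lies 19 mm behind it (env.grip_depth is the distance from the TCP to the grasp point, in m); z points along the fingers, y is the direction in which the jaws open and shut (so a half turn about z gives the same grasp; the last joint's range is limited). The gripper opens to 85 mm and grips with 20 to 120 N. Pads are 22 mm wide; open, the fingers measure 114 mm over their backs; the gripper's body (76 mm by 85 mm) begins 54 mm behind the grasp point. The pads swing forward as they close: fully open they stand 13 mm farther back than shut.
Start: joints at [-1.362, 0.383, 0.016, 1.37, -0.006, 1.388, -0.046], TCP at [0.168, 0.602, 0.231] pointing down, gripper open.
Joint ranges: [-2.95, 2.95], [-0.25, 2.06], [-1.52, 1.56], [0.18, 2.33], [-1.44, 4.58], [0.02, 2.06], [-3.01, 3.01]. Speed limits (rad/s): [2.39, 2.39, 3.01, 3.01, 3.14, 3.14, 3.14].

INTERFACE

Orientations are given as a unit quaternion [x, y, z, w].
In Python, from station import env, hand, ik, vision, ticket, monitor gives the robot as it stands. The module is installed in compiled form; this text tells all that it offers. Calls block until the motion is done:
- env.move_ptp(position, orientation): joint-space move of the TCP to a pose.
- env.movel(position, frame=None, vel=0.15, force_limit=None): straight line of the TCP; frame=None keeps the orientation; vel is the mean speed in m/s. With force_limit (N) it stops when the force on the tool has changed by that much, and returns True; else False.
- env.move_joints(angles): joint-space move.
- hand.move_gripper(opening): finger opening in m; the grip force is fixed at half the most; returns when the fingers have stopped.
- env.sleep(seconds).
- ik(position, orientation): joint angles nearest the present ones, or None.
- vision.capture(name): name is "scene" or "top" or "wrist"; returns (picture, depth): 400x640x3 uint8, blue, green, red; 400x640 float32, m along the optical axis (not along the pixel's ray), 0 where there is no reading.
- vision.camera_model(name): a dict with "intrinsics" (3x3 intrinsics, pixels), "world_to_cam" (4x4, takes a point from world to camera coordinates); the wrist camera has in their place "T_tool_cam" (4x4, takes a point from camera to tool coordinates, whose origin is the TCP and whose axes are the flange's). Camera axes: x right, y down, z forward; pixel columns grow to the right and rows downward; lengths in m; the calibration is good to about 2 mm. A picture is of the moment at which its call begins: read the wrist's pose just before it. camera_model takes no time and is no camera call.
A pose or a line that the arm cannot do raises env.IKError and nothing moves.
- ticket.job_done(): hands the job in, once; it reports no verdict.
Readings, each from a call of its own:
- monitor.get_time(): time.
- monitor.get_q(): joint angles.
- monitor.get_joint_velocities(): joint speeds.
- monitor.get_effort(): joint torques, N m.
- monitor.get_tcp_pos(): TCP position.
- monitor.get_ee_rot(): TCP orientation.
- monitor.get_wrist_force(): force on the tool from outside, world axes, zero at the start.
- monitor.get_moment(): the same for the moment, N m.
- monitor.get_opening(): finger opening in m.
Only numpy, scipy, OpenCV 4.12 (cv2) and the standard library are available. Lean on these libraries where they do the work, as an engineer would, in place of code of your own. Each camera call takes 0.05 s, during which the arm holds its last target.

TASK

Open the wooden case of brass samples for the visitors: gently lift its clear-paned lid all the way up until it rests on its stop. Then, reaching in beneath the raised lid, slide the brass bolt at the back of the case fully home through the keeper on the lid's side, without ramming it, so that the lid is locked up. Leave the other brassware and tools where they are and take the arm away.

Things in the scene. Friction and masses are not known exactly. Their poses are not given: they have to be found in the camera images.
- case: Fixed open dark wooden case, 200 (x) by 320 (y) by 90 mm high. Origin: centre of its underside. Front faces its -x (to the robot); hinge line along y at x +100, z +90 mm. Bolt axis along y at x +68, z +78 mm over a black deck (top z +66, from x +42 to the 8 mm rear wall); staple over it at y +122 to +138, 91 mm high. Well in front lined blue, floor z +10. The bolt leaves by a notch in the +y wall.
- lid (a joint): Lid angle, rad: 0 shut, grows as the front edge rises; 1.047 (60 degrees) is on its rigid stop. Friction 0.55 N m: the 0.4 kg lid stays where left; lifting by the handle takes about 7 N. Clear pane in a wooden frame 212 (x) by 348 (y) by 8 mm, 20 mm skirt; top 118 mm above the table when shut. Open, it overhangs the bolt: the hand must lean 30 degrees or more (40 is good), fingers pointing down and to the case's +x.
- lid_handle (a point): Centre of the brass T-handle's crossbar on the lid: 16 mm diameter, 44 mm long along the case's y, on a 12 mm stem at its middle, 32 mm above the lid's top, 37 mm behind its front edge. It can be gripped across its two ends and turns between the fingers as the lid swings.
- lid_hinge (a point): Point on the hinge line, midway along the lid (90 mm above the table). Axes turn with the lid; at angle 0 they are those of the case. From here the handle's centre is at x -175, z +60 mm in these axes.
- bolt (a joint): Bolt travel in m: 0 fully drawn back, grows as it slides to the case's +y; 0.050 is fully home against its rigid end. About 5 N of friction, no spring.
- bolt_knob (a point): Middle of the bolt's upright white knob, 18 mm diameter, on the 14 mm brass rod; 18 mm above the rod's axis, 10 mm below the knob's top (106 mm above the table). Rod 190 mm long, from 50 mm behind the knob to 140 mm ahead (+y). The deck is free on both sides of the knob (y -150 mm to the staple at +122 mm).
- bolt_tip (a point): Centre of the bolt's leading end (+y end). Its axes are those of the case. Fully home it stands 22 mm beyond the keeper's centre.
- keeper (a point): Centre of the 18 mm square hole in the keeper, a brass plate 8 mm thick fixed to the lid just outside the case's +y wall. Its y axis is the hole's axis; when the lid rests on its stop the hole is in line with the bolt (y +168 mm in the case).
- knob_a: Bystander: loose brass door knob, 54 mm wide and high, standing in the case's well. Origin: centre of its underside.
- knob_b: Bystander: a second such door knob in the well.
- door_plate: Bystander: brass door plate 160 by 50 by 8 mm lying flat by the case's -y side. Origin: centre of its underside, x along its length.
- mallet: Bystander: hammer 240 mm long lying by the case's +y side. Origin: its underside, x along its length.
- file_pot: Bystander: empty black cup, 80 mm wide, 100 mm high. Origin: centre of its underside.
- lever_handle: Bystander: brass lever door handle on a 48 mm rose, its lever 110 mm long, 55 mm high. Origin: centre of the rose's underside.
- polish: Bystander: white bottle 60 mm wide, 150 mm high. Origin: centre of its underside.

How it is judged:
By the outcome, as a careful person would: the job done as asked, in the order asked, and still so for the second after the job is handed in, with the robot touching nothing.
It also fails if it takes over 61 s, if anything falls off the work surface, if the arm or the gripper's body presses on something with over 40 N, if the wrist force passes 120 N, or if a joint passes its speed limit or range.

## Working session

There is one attempt and no reset: what is moved stays moved. The work goes in short steps, each a Python script; the robot and the scene stay as the last script left them, time stands still between calls to the robot, and variables do not carry over. Pictures are saved under pics/ and viewed, and the job is handed in when it is done.

```bash
ls; mkdir -p pics
python3 - <<'E'
from station import env, hand, ik, vision, ticket, monitor
import cv2, numpy as np
print(monitor.get_time())
for n in ("scene","top"):
    p,d=vision.capture(n); cv2.imwrite(f"pics/{n}0.png",p); np.savez(f"{n}0.npz",p=p,d=d)
    m=vision.camera_model(n); print(n,np.round(m["intrinsics"],1).tolist(),np.round(m["world_to_cam"],4).tolist())
print(vision.camera_model("wrist"), monitor.get_ee_rot(), monitor.get_tcp_pos(), env.grip_depth)
E
```

```text
pics
0.0
scene [[495.2, 0.0, 324.9], [0.0, 495.2, 197.0], [0.0, 0.0, 1.0]] [[-0.8295, 0.5584, 0.011, 0.4455], [0.4482, 0.6773, -0.5834, -0.2198], [-0.3332, -0.479, -0.8121, 1.83], [0.0, 0.0, 0.0, 1.0]]
top [[494.1, 0.0, 320.9], [0.0, 494.1, 199.1], [0.0, 0.0, 1.0]] [[-0.0284, -0.9996, -0.0089, 0.0356], [-0.9977, 0.0289, -0.062, 0.5884], [0.0622, 0.0071, -0.998, 1.6968], [0.0, 0.0, 0.0, 1.0]]
{'intrinsics': array([[293.1163612 ,   0.        , 320.47284156],
       [  0.        , 293.1163612 , 202.71657428],
       [  0.        ,   0.        ,   1.        ]]), 'T_tool_cam': array([[-3.65796892e-05, -9.61001228e-01, -2.76544098e-01,
         7.06215884e-02],
       [ 9.99999555e-01, -2.95763376e-04,  8.95514662e-04,
         5.57176060e-04],
       [-9.42382306e-04, -2.76543942e-01,  9.61000812e-01,
        -1.42548770e-01],
       [ 0.00000000e+00,  0.00000000e+00,  0.00000000e+00,
         1.00000000e+00]])} [ 1.35428234e-01  9.90786739e-01 -9.04595462e-04 -1.10962952e-04] [0.16760761 0.60160622 0.23035379] 0.0187
```

View pics/scene0.png

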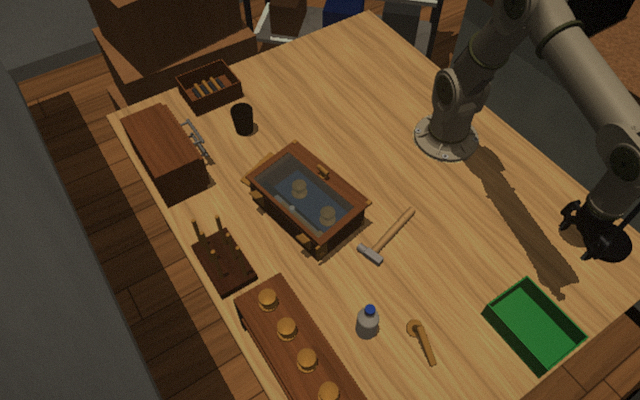

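View pics/top0.png

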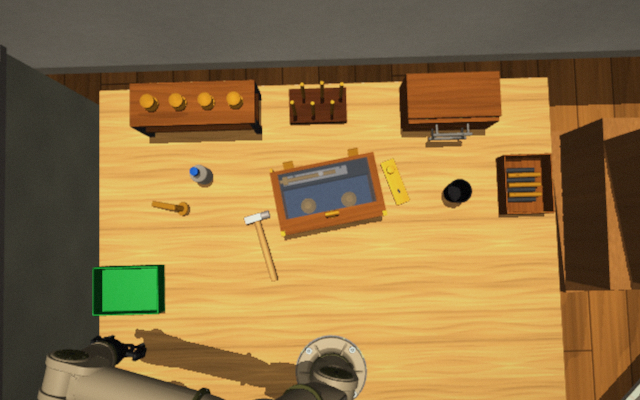

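The scene picture shows the case shut at about (307,200). In the top view the lid spans (272..384, 152..237), with the handle at (332,214), the mallet at (262,245) and the plate at (395,182). I'll zoom in to measure.

```bash
cat > util.py <<'E'
import numpy as np, cv2
from station import env, hand, ik, vision, ticket, monitor
from scipy.spatial.transform import Rotation as R
def ray(n,u,v,z,T=None):
    m=vision.camera_model(n); K=m["intrinsics"]
    W=m["world_to_cam"] if T is None else np.linalg.inv(T)
    r=W[:3,:3].T@np.linalg.inv(K)@np.array([u,v,1.]); c=-W[:3,:3].T@W[:3,3]
    return c+r*(z-c[2])/r[2]
def proj(n,P,T=None):
    m=vision.camera_model(n); K=m["intrinsics"]
    W=m["world_to_cam"] if T is None else np.linalg.inv(T)
    q=K@(W[:3,:3]@np.array(P,float)+W[:3,3]); return q[:2]/q[2]
def wristT():
    T=np.eye(4); T[:3,:3]=R.from_quat(monitor.get_ee_rot()).as_matrix(); T[:3,3]=monitor.get_tcp_pos()
    return T@vision.camera_model("wrist")["T_tool_cam"]
E
python3 - <<'E'
import numpy as np, cv2
t=np.load("top0.npz")["p"]; c=t[130:255,240:425]
cv2.imwrite("pics/topz.png",cv2.resize(c,None,fx=4.3,fy=4.3,interpolation=cv2.INTER_CUBIC))
s=np.load("scene0.npz")["p"]; c=s[130:270,230:390]
cv2.imwrite("pics/scenez.png",cv2.resize(c,None,fx=4,fy=4,interpolation=cv2.INTER_CUBIC))
E
```

```text
(no output)
```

View pics/topz.png

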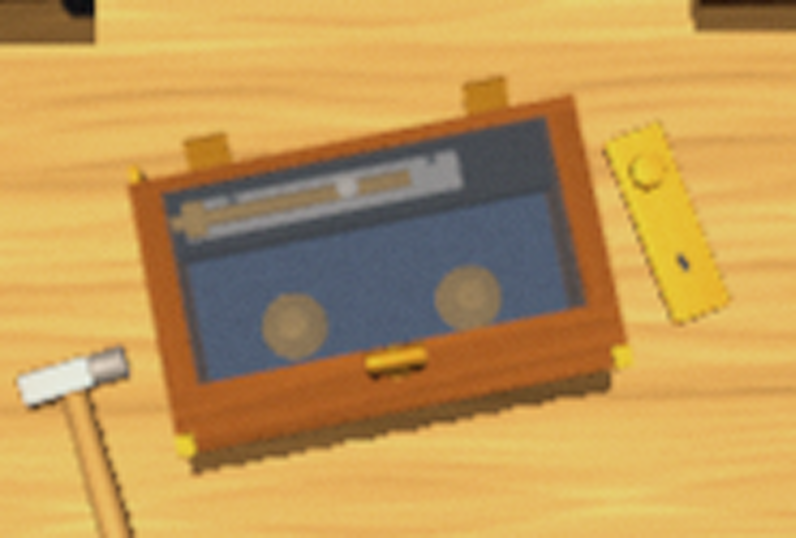

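View pics/scenez.png

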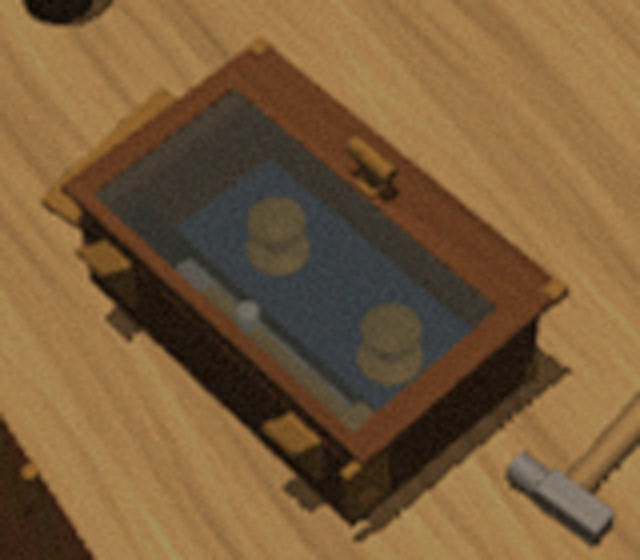

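Run:
```python
from util import *
t=np.load("top0.npz"); p=t["p"]; d=t["d"]
h=cv2.cvtColor(p,cv2.COLOR_BGR2HSV)
for u,v in ((278,200),(300,229),(380,190),(332,213),(310,240),(350,240)): print(u,v,h[v,u],p[v,u],round(float(d[v,u]),3))
m=cv2.inRange(h,(4,150,60),(13,255,190)); m[:140]=0;m[250:]=0;m[:,:255]=0;m[:,400:]=0
n,l,st,_=cv2.connectedComponentsWithStats(m); k=1+np.argmax(st[1:,4]); mk=(l==k).astype(np.uint8)*255
cv2.imwrite("pics/mask.png",cv2.resize(np.hstack([mk[130:255,240:425]]),None,fx=4,fy=4,interpolation=cv2.INTER_NEAREST))
ys,xs=np.nonzero(mk)
P=np.array([ray("top",u,v,0.118)[:2] for u,v in zip(xs,ys)])
r=cv2.minAreaRect((P*1000).astype(np.float32)); print(r); B=cv2.boxPoints(r); print(B)
# handle
for (zu,zv,z) in ((396,361,.15),): print("handle",ray("top",zu/4.3+240-.4,zv/4.3+130-.4,z))
for c in [(133,185),(573,97),(628,345),(183,452)]: print(ray("top",c[0]/4.3+240-.4,c[1]/4.3+130-.4,.118))
# scene corners
for c in [(262,42),(65,190),(360,462),(562,290)]: print("sc",ray("scene",c[0]/4+230-.4,c[1]/4+130-.4,.118))
print("sc handle",ray("scene",372/4+230-.4,158/4+130-.4,.15))
print("sc knob top", ray("scene",248/4+230-.4,312/4+130-.4,.100)," top", ray("top",347/4.3+240-.4,186/4.3+130-.4,.100))
```

```text
278 200 [ 13 202 169] [ 35  93 169] 1.607
300 229 [ 13 202 164] [ 34  90 164] 1.598
380 190 [ 13 199 168] [ 37  93 168] 1.606
332 213 [ 22 205 224] [ 44 173 224] 1.56
310 240 [ 19 149 231] [ 96 182 231] 1.73
350 240 [ 19 149 231] [ 96 181 231] 1.722
((599.9983520507812, -4.38323974609375), (210.34413146972656, 345.2453308105469), 9.89340591430664)
[[ 466.731    147.60216]
 [ 526.04956 -192.50908]
 [ 733.26575 -156.36864]
 [ 673.94714  183.7426 ]]
handle [ 0.53361498 -0.01543776  0.15      ]
[0.67473392 0.180806   0.118     ]
[ 0.73241068 -0.15703757  0.118     ]
[ 0.54173485 -0.19207733  0.118     ]
[0.47037469 0.14740169 0.118     ]
sc [ 0.52323732 -0.20126279  0.118     ]
sc [ 0.73581483 -0.15368303  0.118     ]
sc [0.67859905 0.18072589 0.118     ]
sc [0.46661935 0.1401414  0.118     ]
sc handle [ 0.53027954 -0.02581587  0.15      ]
sc knob top [0.67107704 0.01433656 0.1       ]  top [0.67124482 0.01762762 0.1       ]
```

View pics/mask.png

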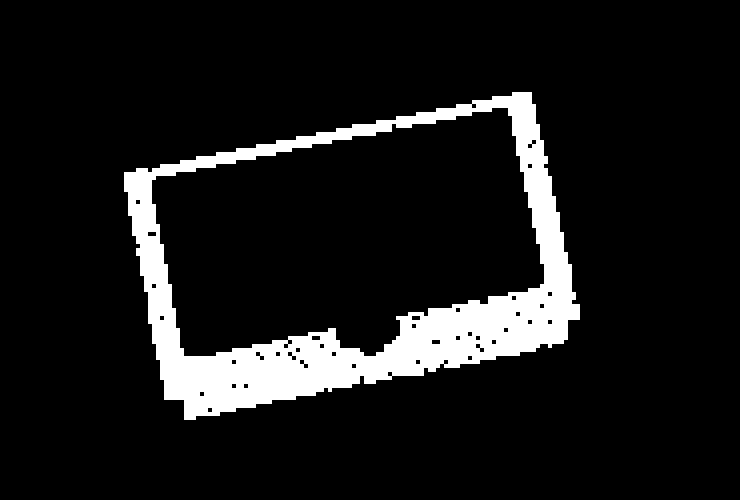

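```bash
cat >> util.py <<'E'
C0=np.array([0.606,-0.0034,0.]); YAW=np.deg2rad(9.9)
def cw(p): return C0+R.from_euler("z",YAW).apply(p)
def wc(p): return R.from_euler("z",-YAW).apply(np.asarray(p)-C0)
def quat(lean,yaw=None):
    s,c=np.sin(lean),np.cos(lean)
    M=np.array([[-c,0,s],[0,1,0],[-s,0,-c]])
    return (R.from_euler("z",YAW)*R.from_matrix(M)).as_quat()
def handle(th):
    x,z=-.175,.060
    return np.array([.1+x*np.cos(th)+z*np.sin(th),0,.09-x*np.sin(th)+z*np.cos(th)])
E
python3 - <<'E'
from util import *
D=np.deg2rad
print(np.round(R.from_quat(quat(D(40))).as_matrix(),2))
for th in (0,30,60):
  for l in (-20,0,20,30):
    h=handle(D(th)); p=h+.021*np.array([np.sin(D(l)),0,-np.cos(D(l))])
    q=ik(cw(p),quat(D(l))); print(th,l,np.round(cw(p),3),None if q is None else np.round(q,2))
for l in (30,40,45,50):
  for y in (-.04,0,.05):
    q=ik(cw([.068,y,.093]),quat(D(l))); print(l,y,None if q is None else np.round(q,2))
E
```

```text
[[-0.75 -0.17  0.63]
 [-0.13  0.99  0.11]
 [-0.64  0.   -0.77]]
0 -20 [ 0.525 -0.018  0.13 ] [-0.49  0.57  0.63  1.49 -0.23  1.52  1.91]
0 0 [ 0.532 -0.016  0.129] [-0.64  0.31  0.74  1.79 -0.23  1.12  1.92]
0 20 [ 0.539 -0.015  0.13 ] [-0.98  0.04  1.03  2.1  -0.17  0.69  1.9 ]
0 30 [ 0.542 -0.014  0.132] [-1.23 -0.22  1.2   2.24  0.25  0.47  1.56]
30 -20 [ 0.578 -0.008  0.21 ] [-0.43  0.63  0.62  1.22 -0.24  1.73  1.9 ]
30 0 [ 0.585 -0.007  0.208] [-0.61  0.37  0.75  1.55 -0.26  1.32  1.91]
30 20 [ 0.592 -0.006  0.21 ] [-0.87  0.09  0.93  1.87 -0.18  0.88  1.87]
30 30 [ 0.595 -0.005  0.211] [-1.15 -0.12  1.11  2.03  0.04  0.65  1.71]
60 -20 [0.662 0.006 0.252] [-0.29  0.83  0.56  0.77 -0.31  1.96  1.85]
60 0 [0.67  0.008 0.251] [-0.48  0.54  0.68  1.22 -0.33  1.49  1.9 ]
60 20 [0.677 0.009 0.252] [-0.71  0.3   0.84  1.6  -0.36  1.02  1.95]
60 30 [0.68  0.009 0.253] [-0.81  0.17  0.89  1.77 -0.35  0.77  1.97]
30 -0.04 [-0.49  0.36  0.66  1.94 -0.76  0.51  2.42]
30 0 [-0.43  0.31  0.48  1.96 -0.56  0.44  2.19]
30 0.05 [-0.52  0.3   0.47  1.98 -0.43  0.4   1.99]
40 -0.04 [ 0.54  0.32 -0.51  2.04 -0.16  0.14  2.  ]
40 0 [ 0.33  0.28 -0.37  2.07 -0.14  0.11  1.89]
40 0.05 [ 0.01  0.25 -0.14  2.11 -0.06  0.09  1.69]
45 -0.04 [ 0.79  0.39 -0.77  2.1   1.69  0.04  0.23]
45 0 [ 0.73  0.37 -0.81  2.13  1.88  0.1  -0.03]
45 0.05 [ 0.64  0.36 -0.83  2.15  1.89  0.18 -0.13]
50 -0.04 [ 1.03  0.53 -1.04  2.15  2.42  0.2  -0.38]
50 0 [ 0.94  0.5  -1.05  2.18  2.38  0.26 -0.42]
50 0.05 [ 0.83  0.47 -1.05  2.21  2.29  0.34 -0.43]
```

Run:
```python
from util import *
env.move_ptp(cw([-.075,0,.25]),quat(0))
print(monitor.get_time(), monitor.get_q(), monitor.get_opening(), monitor.get_tcp_pos())
T=wristT(); p,d=vision.capture("wrist"); np.savez("w0.npz",p=p,d=d,T=T); cv2.imwrite("pics/w0.png",p)
```

```text
2.6417 [-0.69124585  0.20664377  0.77767501  1.62196122 -0.14744968  1.37364918
  1.84998202] 0.08572037822956009 [ 0.53222575 -0.01519481  0.24987514]
```

View pics/w0.png

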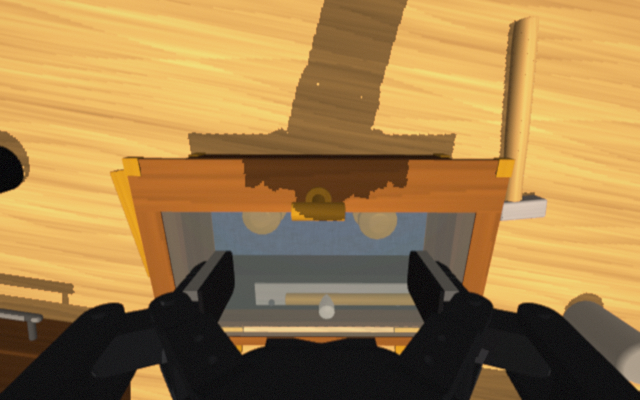

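The wrist view shows the handle crossbar at (318,211), the lid's front corners near (125,160) and (511,160), and the white bolt knob at (326,308). I'll turn these into positions.

Run:
```python
from util import *
w=np.load("w0.npz"); T=w["T"]; p=w["p"]
h=cv2.cvtColor(p,cv2.COLOR_BGR2HSV)
print(h[211,300:340:6], h[190,200], h[211,285])
m=cv2.inRange(h,(19,190,60),(30,255,255)); m[:185]=0;m[225:]=0;m[:,:285]=0;m[:,355:]=0
ys,xs=np.nonzero(m); print(xs.min(),xs.max(),ys.min(),ys.max())
for name,u,v,z in (("hL",xs.min(),211,.15),("hR",xs.max()+1,211,.15),("h",318,211,.15),("cornL",125,158,.118),("cornR",512,159,.118),("knobtop",326,302,.106),("knob",326,308,.098)):
    P=ray("wrist",u,v,z,T); print(name,np.round(P,4),np.round(wc(P),4))
print(proj("wrist",cw(handle(0)),T),proj("wrist",cw([.068,0,.106]),T),proj("wrist",cw([-.112,.174,.118]),T),proj("wrist",cw([-.112,-.174,.118]),T))
c=p[150:340,100:540]; cv2.imwrite("pics/w0z.png",cv2.resize(c,None,fx=1.8,fy=1.8))
```

```text
[[ 18 205 137]
 [ 18 206 134]
 [ 18 205 133]
 [ 19 212 130]
 [ 19 212 130]
 [ 19 209 128]
 [ 18 212 129]] [ 14 196 178] [ 14 180 194]
292 343 188 219
hL [ 0.5432 -0.0374  0.15  ] [-0.0677 -0.0227  0.15  ]
hR [0.5354 0.007  0.15  ] [-0.0677  0.0224  0.15  ]
h [ 0.5393 -0.0152  0.15  ] [-0.0677 -0.0002  0.15  ]
cornL [ 0.5295 -0.1998  0.118 ] [-0.1091 -0.1804  0.118 ]
cornR [0.4678 0.1562 0.118 ] [-0.1087  0.181   0.118 ]
knobtop [0.6576 0.0142 0.106 ] [0.0539 0.0084 0.106 ]
knob [0.671  0.0168 0.098 ] [0.0675 0.0087 0.098 ]
[318.17908195 202.9268493 ] [318.5067073  312.71523712] [505.14419788 155.4736643 ] [131.29147987 154.92736466]
```

View pics/w0z.png

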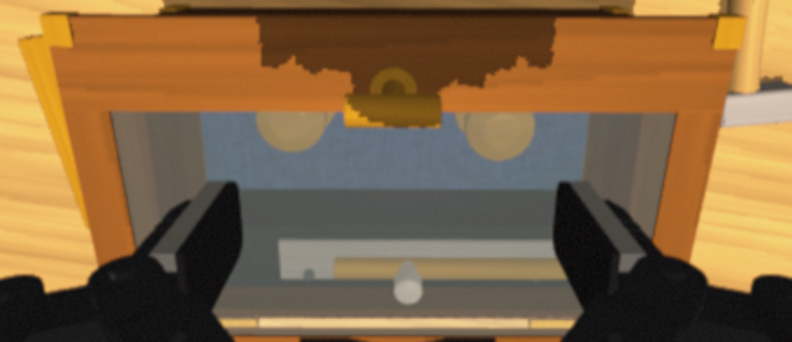

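Run:
```python
from util import *
w=np.load("w0.npz"); T=w["T"]; d=w["d"]; K=vision.camera_model("wrist")["intrinsics"]
def pt(u,v):
    z=d[v,u]; P=np.linalg.inv(K)@np.array([u,v,1.])*z; return T[:3,:3]@P+T[:3,3]
for u,v in ((305,205),(305,208),(305,211),(305,215),(318,211),(332,211),(330,215),(200,190),(440,190),(200,170),(320,170),(90,180),(560,180),(326,303),(326,308),(326,314)): print(u,v,d[v,u].round(4),np.round(wc(pt(u,v)),4))
t=np.load("top0.npz"); d=t["d"]; m=vision.camera_model("top"); Kt=m["intrinsics"]; Wi=np.linalg.inv(m["world_to_cam"])
for u,v in ((332,213),(330,214),(334,213),(278,200),(300,229),(380,190),(350,250)):
    P=np.linalg.inv(Kt)@np.array([u,v,1.])*d[v,u]; print(np.round(wc(Wi[:3,:3]@P+Wi[:3,3]),4))
```

```text
305 205 0.2369 [-0.0777 -0.0105  0.1653]
305 208 0.2362 [-0.0755 -0.0105  0.1666]
305 211 0.2363 [-0.0732 -0.0105  0.1672]
305 215 0.2366 [-0.07   -0.0105  0.1678]
318 211 0.2361 [-0.0733 -0.      0.1674]
332 211 0.2368 [-0.0731  0.0113  0.1667]
330 215 0.2377 [-0.0697  0.0097  0.1667]
200 190 0.2711 [-0.0811 -0.1094  0.1286]
440 190 0.2713 [-0.0814  0.1126  0.1285]
200 170 0.2656 [-0.0998 -0.1072  0.1289]
320 170 0.2651 [-0.1001  0.0015  0.1295]
90 180 0.3987 [-0.0639 -0.3114  0.0004]
560 180 0.3995 [-6.470e-02  3.286e-01  3.000e-04]
326 303 0.3133 [0.0447 0.0081 0.121 ]
326 308 0.3174 [0.0524 0.0082 0.119 ]
326 314 0.3187 [0.0594 0.0082 0.1197]
[-0.0725 -0.0003  0.1701]
[-0.0744  0.0065  0.1729]
[-0.0736 -0.0066  0.1673]
[0.0054 0.1624 0.127 ]
[-0.1012  0.1107  0.1299]
[-0.0291 -0.1691  0.1274]
[-0.2063 -0.0394 -0.0039]
```

Run:
```python
from util import *
def cloud(n,d,us,vs,T=None):
    m=vision.camera_model(n); K=m["intrinsics"]; Wi=np.linalg.inv(m["world_to_cam"]) if T is None else T
    z=d[vs,us]; P=np.linalg.inv(K)@np.array([us,vs,np.ones_like(us)])*z; P=(Wi[:3,:3]@P).T+Wi[:3,3]
    return np.array(wc(P))[z>0]
for n,f in (("top","top0.npz"),("scene","scene0.npz"),("wrist","w0.npz")):
    w=np.load(f); p=w["p"]; d=w["d"]; T=w["T"] if n=="wrist" else None
    h=cv2.cvtColor(p,cv2.COLOR_BGR2HSV)
    vs,us=np.nonzero(d>0); P=cloud(n,d,us,vs,T)
    tab=P[(abs(P[:,0])<.3)&(abs(P[:,1])<.35)&(abs(P[:,2])<.02)]; A=np.c_[tab[:,:2],np.ones(len(tab))]
    tb=np.linalg.lstsq(A,tab[:,2],rcond=None)[0]
    m=(P[:,2]>.105)&(P[:,2]<.145)&(abs(P[:,0]+.006)<.115)&(abs(P[:,1])<.18); L=P[m]
    x,y=L[:,0],L[:,1]; fr=((x<-.065)|(x>.085)|(abs(y)>.15))&~((abs(y)<.03)&(x<-.03)); L=L[fr]
    A=np.c_[L[:,:2],np.ones(len(L))]; s=np.linalg.lstsq(A,L[:,2],rcond=None)[0]
    r=L[:,2]-A@s; k=abs(r)<.004; s=np.linalg.lstsq(A[k],L[k,2],rcond=None)[0]
    print(n,"table",np.round(tb,4),"lid",len(L),k.sum(),np.round(s,4), L[k,0].min(),L[k,0].max(),"pred z at x=-.1,.1:",round(s[2]-.1*s[0],4),round(s[2]+.1*s[0],4))
```

```text
top table [-0.0006  0.0007  0.0005] lid 2455 1782 [-0.0618  0.0012  0.1239] -0.11250258508519945 0.10801630245382049 pred z at x=-.1,.1: 0.1301 0.1178
scene table [-0.0001  0.0001  0.0002] lid 2364 1933 [-0.062   0.0005  0.1235] -0.11012798100769022 0.10540853348393239 pred z at x=-.1,.1: 0.1297 0.1173
wrist table [0.0015 0.0012 0.0004] lid 21126 20871 [-0.0609  0.0009  0.1237] -0.11149029097296899 0.10241610461016055 pred z at x=-.1,.1: 0.1297 0.1176
```

Run:
```python
from util import *
w=np.load("w0.npz"); T=w["T"]
print("exp",handle(.062))
print("wrist",wc(ray("wrist",318,211.5,.1607,T)),"top",wc(ray("top",396/4.3+240-.4,361/4.3+130-.4,.1607)),"scene",wc(ray("scene",372/4+230-.4,158/4+130-.4,.1607)))
# front corners at z
zc=.118+.212*.062
for u,v in ((125,158),(512,159)): print(wc(ray("wrist",u,v,zc,T)))
t=np.load("top0.npz")["p"]; h=cv2.cvtColor(t,cv2.COLOR_BGR2HSV)
m=cv2.inRange(h,(4,150,60),(15,255,215)); m[:140]=0;m[250:]=0;m[:,:255]=0;m[:,400:]=0
ys,xs=np.nonzero(m); P=[]
for u,v in zip(xs,ys):
    z=.118
    for _ in range(3):
        q=ray("top",u,v,z); z=.118+.062*(.1-wc(q)[0])
    P.append(q[:2])
print(cv2.minAreaRect((np.array(P)*1000).astype(np.float32)), "exp lid centre", cw([-.006,0,0]))
```

```text
exp [-0.07094614  0.          0.16072777]
wrist [-7.06846410e-02 -8.10941833e-05  1.60700000e-01] top [-0.07369201  0.00079206  0.1607    ] scene [-0.07242176 -0.00287046  0.1607    ]
[-0.11086042 -0.17165177  0.131144  ]
[-0.11046991  0.17239929  0.131144  ]Traceback (most recent call last):
  File "<stdin>", line 14, in <module>
  File "util.py", line 5, in ray
    m=vision.camera_model(n); K=m["intrinsics"]
ValueError: time passes only in moves, steps and waits
```

Run:
```python
from util import *
h=handle(.062)
env.movel(cw([h[0],0,h[2]+.05]),vel=.12)
print(env.movel(cw([h[0],0,h[2]-.024]),vel=.06,force_limit=8), monitor.get_tcp_pos(), cw([h[0],0,h[2]-.024]))
hand.move_gripper(.03)
print(monitor.get_opening(),monitor.get_wrist_force(),monitor.get_time())
T=wristT(); p,d=vision.capture("wrist"); cv2.imwrite("pics/w1.png",p)
```

```text
False [ 0.53639178 -0.01563094  0.13711634] [ 0.5361103  -0.01559771  0.13672777]
0.04274732237823361 [ 0.26086232 -4.51293832  0.98343935] 5.0083
```

View pics/w1.png

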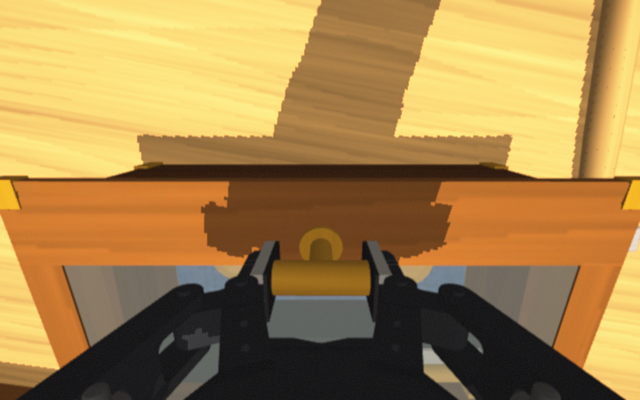

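The crossbar sits squarely between the pads at (322,277), opening 42.7 mm. Next I'll lift it along the arc.

Run:
```python
from util import *
o=np.array(monitor.get_tcp_pos())-cw(handle(.062))
f0=np.array(monitor.get_wrist_force())
for th in np.arange(.062,.95,.08)[1:]:
    hit=env.movel(cw(handle(th))+o,vel=.06,force_limit=18)
    f=np.array(monitor.get_wrist_force()); print(round(th,3),hit,np.round(f,1),np.round(np.array(monitor.get_tcp_pos())-cw(handle(th))-o,4),round(monitor.get_opening(),4))
    if hit: break
print(monitor.get_time(), monitor.get_q())
T=wristT(); p,d=vision.capture("wrist"); cv2.imwrite("pics/w2.png",p)
p,d=vision.capture("scene"); cv2.imwrite("pics/s2.png",p)
```

```text
0.142 False [ 0.4 -2.  -2.1] [-0.0003 -0.     -0.0003] 0.0431
0.222 False [-3.9 -2.  -0.5] [-0.0001  0.      0.0006] 0.0428
0.302 False [-5. -3.  2.] [0.0003 0.     0.0009] 0.0427
0.382 False [-4.1 -3.4  0.4] [0.0006 0.0001 0.0009] 0.043
0.462 False [-3.8 -2.3 -0. ] [0.0006 0.0001 0.0007] 0.0428
0.542 False [-4.1 -2.5  0.4] [ 0.0002 -0.      0.0002] 0.0429
0.622 False [-1.7 -4.  -1. ] [ 0.0001 -0.      0.    ] 0.0426
0.702 False [ 0.3 -3.5 -2.3] [ 0.0002 -0.     -0.0001] 0.043
0.782 False [-0.9 -3.5 -3. ] [ 0.0002 -0.0001 -0.    ] 0.0428
0.862 False [-1.3 -4.2 -2.5] [ 0.0001 -0.0001 -0.0001] 0.0426
0.942 False [-0.1 -4.  -2.4] [ 0.0001 -0.0001  0.    ] 0.0427
9.4583 [-0.52655575  0.51020149  0.73050597  1.29409002 -0.33408442  1.45867769
  1.9188649 ]
```

View pics/s2.png

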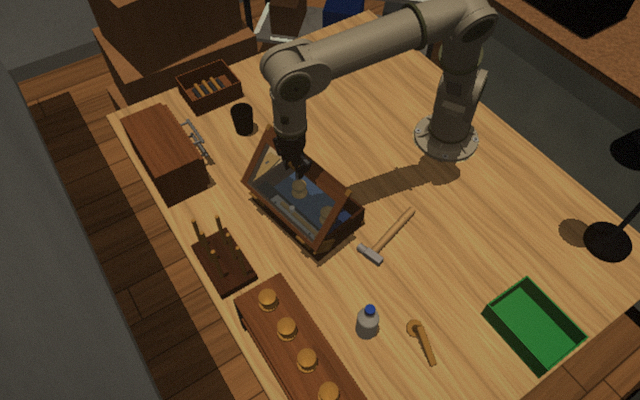

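The scene view shows the lid up at about 54°, still in the grip at (293,150). For the last bit I'll go slowly with a low force limit.

Run:
```python
from util import *
o=np.array([0,0,-.0236])
for th in (.98,1.01,1.03,1.042,1.05,1.058,1.066,1.075,1.085):
    hit=env.movel(cw(handle(th))+o,vel=.02,force_limit=7)
    f=np.array(monitor.get_wrist_force()); dp=np.array(monitor.get_tcp_pos())-o
    c=wc(dp)-[.1,0,.09]; ang=np.arctan2(c[2],-c[0])-np.arctan2(.06,.175)
    print(th,hit,np.round(f,1),"angle",round(ang,4),"radius",round(np.hypot(c[0],c[2]),4))
    if hit: break
print(monitor.get_time())
```

```text
0.98 False [-3.4 -7.5 -3.4] angle 0.975 radius 0.1849
1.01 False [-2.9 -6.7 -3.5] angle 1.0055 radius 0.1849
1.03 False [-2.7 -6.5 -3.9] angle 1.0253 radius 0.185
1.042 False [-3.2 -6.7 -3.1] angle 1.0372 radius 0.185
1.05 False [-4.6 -7.7 -2.4] angle 1.045 radius 0.185
1.058 False [-3.6 -6.3 -2.2] angle 1.0528 radius 0.185
1.066 False [-4.8 -6.2 -2.6] angle 1.0606 radius 0.185
1.075 False [-3.8 -5.7 -3.7] angle 1.0701 radius 0.185
1.085 False [-4.6 -6.2 -2.1] angle 1.0801 radius 0.1851
12.3417
```

```bash
cat >> util.py <<'E'
def cloud(n,d,T=None):
    m=vision.camera_model(n); K=m["intrinsics"]; Wi=np.linalg.inv(m["world_to_cam"]) if T is None else T
    vs,us=np.nonzero(d>0); z=d[vs,us]; P=np.linalg.inv(K)@np.array([us,vs,np.ones_like(us)])*z
    return wc((Wi[:3,:3]@P).T+Wi[:3,3]),us,vs
def lidangle(n,d,p,T=None):
    P,us,vs=cloud(n,d,T)
    h=cv2.cvtColor(p,cv2.COLOR_BGR2HSV)[vs,us]
    wood=(h[:,0]<17)&(h[:,1]>120)
    # side & front rails: points above case rim
    m=wood&(P[:,2]>.14)&(P[:,2]<.34)&(abs(P[:,1])<.176)&(P[:,0]>-.05)&(P[:,0]<.2)&((abs(P[:,1])>.135)|(P[:,2]>.25))
    L=P[m]
    return L
E
python3 - <<'E'
from util import *
for n in ("scene","top"):
    p,d=vision.capture(n); np.savez(f"{n}3.npz",p=p,d=d); cv2.imwrite(f"pics/{n}3.png",p)
    L=lidangle(n,d,p); print(n,len(L))
    A=np.c_[L[:,1:],np.ones(len(L))]; k=np.ones(len(L),bool)
    for _ in range(6):
        s=np.linalg.lstsq(A[k],L[k,0],rcond=None)[0]; k=abs(L[:,0]-A@s)<.006
    print(k.sum(),s,"angle",np.arctan2(1,-s[1])if 0 else np.pi-np.arctan2(1,s[1]), "x at z=.09",s[2]+.09*s[1])
p,d=vision.capture("wrist"); cv2.imwrite("pics/w3.png",p)
t=np.hstack([cv2.resize(np.load("scene3.npz")["p"][110:270,210:390],None,fx=2.2,fy=2.2),cv2.resize(np.load("top3.npz")["p"][110:270,230:410],None,fx=2.2,fy=2.2)]); cv2.imwrite("pics/st3.png",t)
E
```

```text
scene 1589
1408 [ 0.00077682 -0.57890467  0.18569373] angle 1.0460325350422943 x at z=.09 0.1335923056699958
top 1092
793 [ 0.00186106 -0.58751461  0.18464068] angle 1.0396078487856082 x at z=.09 0.13176436961613275
```

View pics/w3.png

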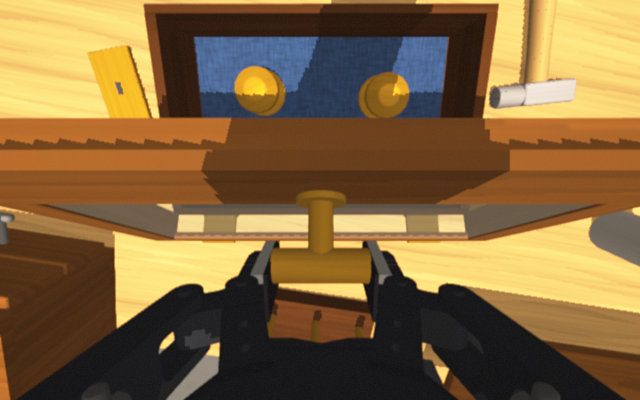

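View pics/st3.png

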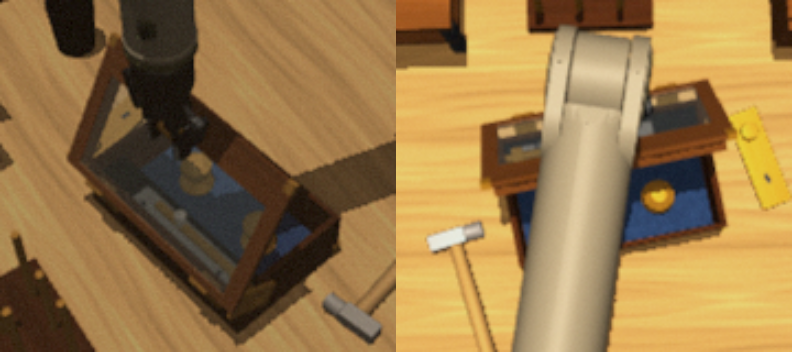

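View pics/w2.png

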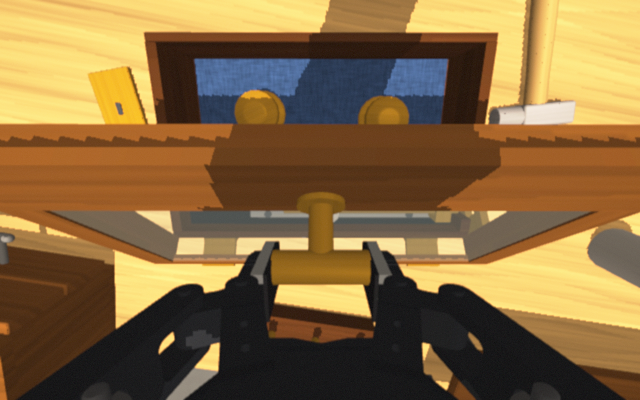

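Run:
```python
from util import *
o=np.array([0,0,-.0236])
for th in np.arange(1.09,1.125,.005):
    hit=env.movel(cw(handle(th))+o,vel=.012,force_limit=6)
    f=np.array(monitor.get_wrist_force()); dp=np.array(monitor.get_tcp_pos())-o
    c=wc(dp)-[.1,0,.09]; ang=np.arctan2(c[2],-c[0])-np.arctan2(.06,.175)
    print(round(th,3),hit,np.round(f,1),"angle",round(ang,4))
    if hit or f[0]<-12: break
for n in ("scene","top"):
    p,d=vision.capture(n); np.savez(f"{n}4.npz",p=p,d=d)
    L=lidangle(n,d,p)
    A=np.c_[L[:,1:],np.ones(len(L))]; k=np.ones(len(L),bool)
    for _ in range(6):
        s=np.linalg.lstsq(A[k],L[k,0],rcond=None)[0]; k=abs(L[:,0]-A@s)<.006
    print(n,k.sum(),"angle",np.pi-np.arctan2(1,s[1]), "x at z=.09",s[2]+.09*s[1])
T=wristT();p,d=vision.capture("wrist"); cv2.imwrite("pics/w4.png",p); np.savez("w4.npz",p=p,d=d,T=T)
P,us,vs=cloud("wrist",d,T); k=(us>290)&(us<350)&(vs>235)&(vs<295)
for v in range(240,292,5):
    i=k&(vs==v); print(v,np.round(np.median(P[i],axis=0),4))
print(monitor.get_time(),"exp handle at 1.047",handle(1.047))
```

```text
1.09 False [-6.7 -7.4 -1.7] angle 1.0828
1.095 False [-11.3  -6.1   0.7] angle 1.0827
1.1 False [-15.9  -6.2   0.8] angle 1.0825
scene 1413 angle 1.0474599464809327 x at z=.09 0.1337216003679843
top 788 angle 1.0428745242560185 x at z=.09 0.13171221862637952
240 [ 0.1208 -0.0007  0.1101]
245 [ 0.1749 -0.0007  0.0008]
250 [ 0.0569 -0.0007  0.2726]
255 [ 0.0578 -0.0007  0.2758]
260 [ 0.0594 -0.0007  0.2772]
265 [ 0.0611 -0.0007  0.2786]
270 [ 0.0631 -0.0009  0.2792]
275 [ 0.0655 -0.0007  0.2793]
280 [ 0.0684 -0.0007  0.2785]
285 [ 0.2407 -0.0022 -0.    ]
290 [ 0.2492 -0.0015  0.    ]
13.3917 exp handle at 1.047 [0.06442566 0.         0.27154742]
```

The force rose stiffly while the TCP stopped advancing. Lid angle by depth is 1.043–1.047 and the bar lies where the geometry puts it at 1.047, so the lid is on its stop. Next I'll relax, release and retreat.

Run:
```python
from util import *
o=np.array([0,0,-.0236])
env.movel(cw(handle(1.083))+o,vel=.02)
print(np.round(monitor.get_wrist_force(),1))
hand.move_gripper(.085)
p0=np.array(monitor.get_tcp_pos())
env.movel(p0+[0,0,.09],vel=.12)
env.movel(cw([-.10,0,p0[2]+.11]),vel=.2)
print(monitor.get_time(),np.round(monitor.get_wrist_force(),1),np.round(monitor.get_q(),2))
for n in ("scene","top","wrist"):
    T=wristT();p,d=vision.capture(n); np.savez(f"{n}5.npz",p=p,d=d,T=T); cv2.imwrite(f"pics/{n}5.png",p)
    if n!="wrist":
        L=lidangle(n,d,p)
        A=np.c_[L[:,1:],np.ones(len(L))]; k=np.ones(len(L),bool)
        for _ in range(6):
            s=np.linalg.lstsq(A[k],L[k,0],rcond=None)[0]; k=abs(L[:,0]-A@s)<.006
        print(n,k.sum(),"angle",np.pi-np.arctan2(1,s[1]), "x at z=.09",s[2]+.09*s[1])
D=np.deg2rad
for l in (40,45,50,55):
  for r in (0,.1,.15,.2):
    t=np.array([.068,-.03,.098])-r*np.array([np.sin(D(l)),0,-np.cos(D(l))])
    q=ik(cw(t),quat(D(l))); print(l,r,np.round(t,3),None if q is None else np.round(q,2))
```

```text
[-2.4 -5.8 -2.6]
16.1 [0.  0.4 0.4] [-0.72  0.11  0.77  1.47 -0.07  1.6   1.8 ]
scene 2041 angle 1.0417501597673975 x at z=.09 0.13423322142638708
top 1136 angle 1.036533740582775 x at z=.09 0.13223095448675437
40 0 [ 0.068 -0.03   0.098] [ 0.    0.26  0.07  2.07 -0.94  0.21  2.68]
40 0.1 [ 0.004 -0.03   0.175] [-1.1  -0.04  1.21  2.18 -0.46  0.34  2.25]
40 0.15 [-0.028 -0.03   0.213] [-0.88 -0.25  0.91  2.19  0.07  0.42  1.78]
40 0.2 [-0.061 -0.03   0.251] [ 0.14 -0.21  0.02  2.16 -0.4   0.56  2.17]
45 0 [ 0.068 -0.03   0.098] [ 0.77  0.37 -0.78  2.11  1.57  0.05  0.32]
45 0.1 [-0.003 -0.03   0.169] [-1.25 -0.21  1.32  2.27 -0.14  0.17  2.02]
45 0.15 [-0.038 -0.03   0.204] [ 0.38 -0.12 -0.2   2.25 -0.82  0.36  2.59]
45 0.2 [-0.073 -0.03   0.239] [ 0.3  -0.25 -0.09  2.27 -0.68  0.46  2.46]
50 0 [ 0.068 -0.03   0.098] [ 1.16  0.68 -1.27  2.15  2.06  0.34  0.08]
50 0.1 [-0.009 -0.03   0.162] None
50 0.15 [-0.047 -0.03   0.194] None
50 0.2 [-0.085 -0.03   0.227] None
55 0 [ 0.068 -0.03   0.098] [ 1.19  0.74 -1.27  2.21  2.43  0.4  -0.22]
55 0.1 [-0.014 -0.03   0.155] None
55 0.15 [-0.055 -0.03   0.184] None
55 0.2 [-0.096 -0.03   0.213] None
```

View pics/wrist5.png

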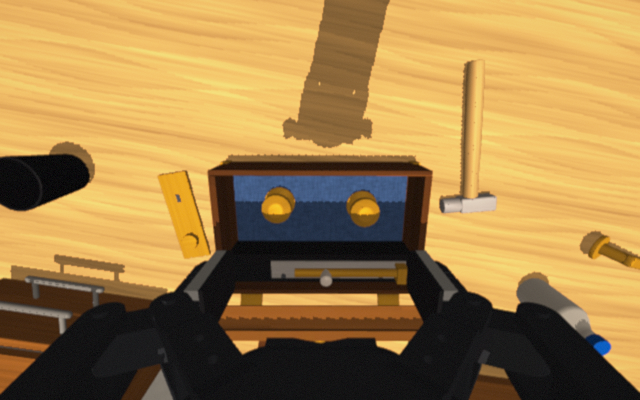

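```bash
cat > cmp.py <<'E'
from util import *
import sys
def load(n,i):
    w=np.load(f"{n}{i}.npz"); return w["p"],w["d"]
def pts(n,p,d):
    P,us,vs=cloud(n,d); h=cv2.cvtColor(p,cv2.COLOR_BGR2HSV)[vs,us]
    m=(h[:,0]<17)&(h[:,1]>120)&(P[:,2]>.14)&(P[:,2]<.34)&(abs(P[:,1])<.176)&(P[:,0]>-.05)&(P[:,0]<.2)&((abs(P[:,1])>.135)|(P[:,2]>.25))
    # near top surface plane at 60deg
    e=np.sin(1.047)*(P[:,0]-.1)+np.cos(1.047)*(P[:,2]-.09)-.028
    m&=abs(e)<.008
    M=np.full(d.shape,np.nan); M[vs[m],us[m]]=e[m]; S=np.full(d.shape,np.nan); S[vs[m],us[m]]=(np.cos(1.047)*-(P[:,0]-.1)+np.sin(1.047)*(P[:,2]-.09))[m]
    return M,S
for n in ("scene","top"):
    out={}
    for i in sys.argv[1:]: out[i]=pts(n,*load(n,i))
    k=np.all([~np.isnan(o[0]) for o in out.values()],axis=0)
    for i,(M,S) in out.items():
        a=np.polyfit(S[k],M[k],1); print(n,i,k.sum(),"tilt dev (rad)",round(a[0],4),"mean offset mm",round(1e3*M[k].mean(),2),"offset/lever",round(M[k].mean()/S[k].mean(),4))
E
python3 cmp.py 3 4 5
```

```text
scene 3 1355 tilt dev (rad) -0.0038 mean offset mm 0.82 offset/lever 0.0052
scene 4 1355 tilt dev (rad) -0.0015 mean offset mm 1.16 offset/lever 0.0073
scene 5 1355 tilt dev (rad) -0.0065 mean offset mm 0.64 offset/lever 0.0041
top 3 748 tilt dev (rad) -0.0069 mean offset mm -1.85 offset/lever -0.0111
top 4 748 tilt dev (rad) -0.0059 mean offset mm -1.39 offset/lever -0.0083
top 5 748 tilt dev (rad) -0.0083 mean offset mm -1.97 offset/lever -0.0118
```

Run:
```python
from util import *
w=np.load("wrist5.npz"); p,d,T=w["p"],w["d"],w["T"]
h=cv2.cvtColor(p,cv2.COLOR_BGR2HSV); m=cv2.inRange(h,(0,0,130),(180,60,255)); m[:265]=0;m[295:]=0;m[:,:310]=0;m[:,345:]=0
ys,xs=np.nonzero(m); print(xs.min(),xs.max(),ys.min(),ys.max(),xs.mean(),ys.mean(),len(xs))
P,us,vs=cloud("wrist",d,T)
k=m[vs,us]>0; Q=P[k]; print("knob med",np.median(Q,axis=0),Q[:,2].max(), "y range",Q[:,1].min(),Q[:,1].max(),"x",Q[:,0].min(),Q[:,0].max())
print(wc(ray("wrist",xs.mean(),ys.mean(),.103,T)))
c=cv2.resize(p[150:320,200:450],None,fx=3.2,fy=3.2,interpolation=cv2.INTER_CUBIC); cv2.imwrite("pics/w5z.png",c)
```

```text
321 330 276 285 325.5903614457831 280.43373493975906 83
knob med [0.06668257 0.0096139  0.10551668] 0.10708040745544778 y range 0.0020376142926990556 0.01580740413464405 x 0.05972921924501271 0.07557112365278758
[0.06852403 0.00907002 0.103     ]
```

View pics/w5z.png

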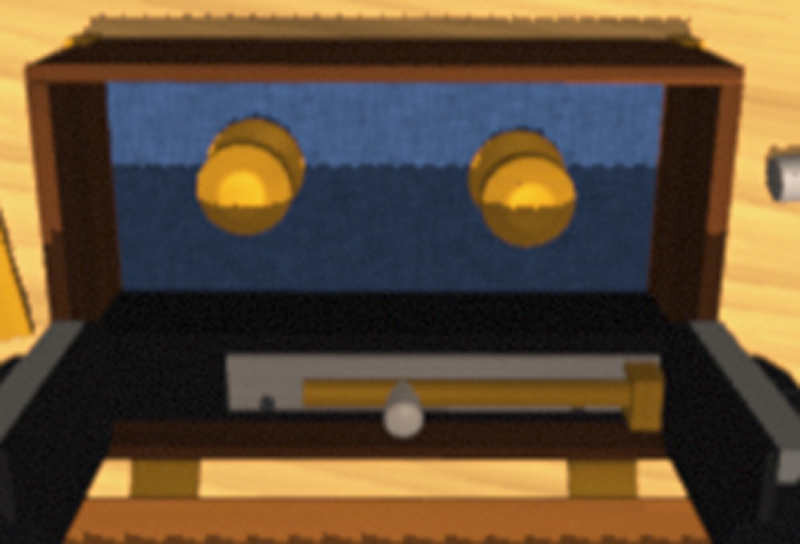

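View pics/scene5.png

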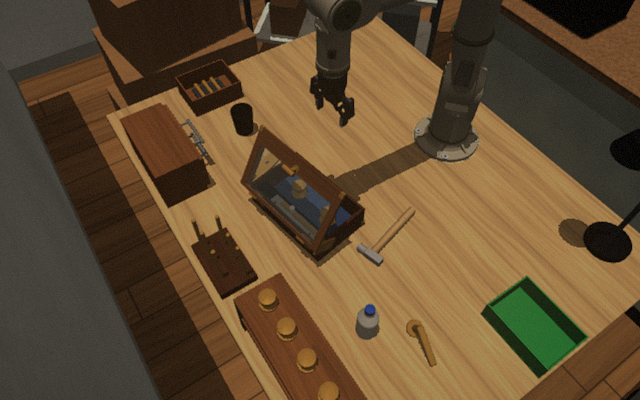

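The white knob is at (326,280) in the wrist view, case (0.068, 0.009). The way under the raised lid is clear, and both loose door knobs are still standing in the well.

```bash
cat > pose.py <<'E'
from util import *
D=np.deg2rad; LEAN=D(40); AX=np.array([np.sin(LEAN),0,-np.cos(LEAN)])
IN=np.array([.073,-.030,.095])
E
python3 - <<'E'
from pose import *
hand.move_gripper(0.0)
t=IN-.2*AX; q=ik(cw(t),quat(LEAN)); print(np.round(q,2))
env.move_joints(q)
print(monitor.get_time(),np.round(wc(monitor.get_tcp_pos()),4),np.round(monitor.get_wrist_force(),1),monitor.get_opening())
for r in (.15,.1,.05,0):
    q=ik(cw(IN-r*AX),quat(LEAN)); print(r,None if q is None else np.round(q,2))
q=ik(cw(IN+[0,.06,0]),quat(LEAN)); print(None if q is None else np.round(q,2))
T=wristT();p,d=vision.capture("wrist"); np.savez("w6.npz",p=p,d=d,T=T); cv2.imwrite("pics/w6.png",p)
p,d=vision.capture("scene"); cv2.imwrite("pics/s6.png",p)
E
```

```text
[ 0.13 -0.2   0.02  2.16 -0.4   0.55  2.17]
18.0583 [-0.055  -0.0302  0.2491] [ 0.9  0.4 -0.6] 0.0002439322772854933
0.15 [ 0.1  -0.08  0.02  2.15 -0.45  0.44  2.22]
0.1 [ 0.08  0.04  0.02  2.13 -0.55  0.34  2.31]
0.05 [ 0.13  0.16 -0.05  2.1  -0.66  0.25  2.41]
0 [ 0.24  0.29 -0.2   2.05 -0.65  0.16  2.42]
[-0.    0.26 -0.08  2.09 -0.44  0.11  2.1 ]
```

View pics/w6.png

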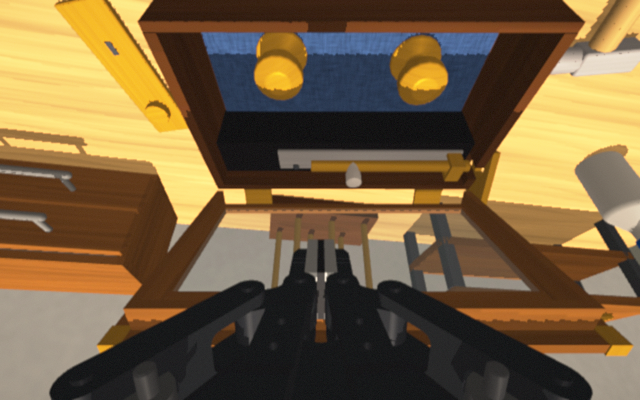

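View pics/s6.png

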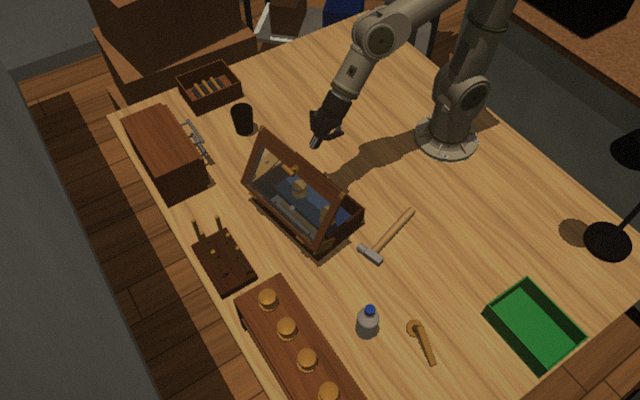

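The hand is ahead of the opening, and the keeper plate shows beside the wall at (487,175). Reaching in.

Run:
```python
from pose import *
for r in (.1,.03,0):
    hit=env.movel(cw(IN-r*AX),vel=.1 if r>.05 else .05,force_limit=8)
    print(r,hit,np.round(wc(monitor.get_tcp_pos()),4),np.round(monitor.get_wrist_force(),1),np.round(monitor.get_q(),2))
    if hit: break
print(monitor.get_time())
for y in (0,.02,.04):
    q=ik(cw([IN[0],y,IN[2]]),quat(LEAN)); print(y,None if q is None else np.round(q,2))
T=wristT();p,d=vision.capture("wrist"); np.savez("w7.npz",p=p,d=d,T=T); cv2.imwrite("pics/w7.png",p)
p,d=vision.capture("scene"); cv2.imwrite("pics/s7.png",cv2.resize(p[110:270,210:390],None,fx=3,fy=3))
```

```text
0.1 False [ 0.0088 -0.0302  0.1721] [0.4 0.4 0.8] [ 0.08  0.03  0.02  2.13 -0.55  0.34  2.31]
0.03 False [ 0.0537 -0.0301  0.1183] [-0.2  0.4  0.3] [ 0.12  0.21 -0.05  2.08 -0.72  0.22  2.47]
0 False [ 0.0729 -0.0301  0.0948] [ 0.4  0.4 -0.4] [ 0.15  0.28 -0.1   2.05 -0.78  0.18  2.54]
21.6083
0 [ 0.03  0.27 -0.04  2.07 -0.73  0.15  2.43]
0.02 [-0.07  0.26  0.02  2.09 -0.7   0.13  2.36]
0.04 [-0.18  0.25  0.09  2.1  -0.65  0.12  2.27]
```

View pics/w7.png

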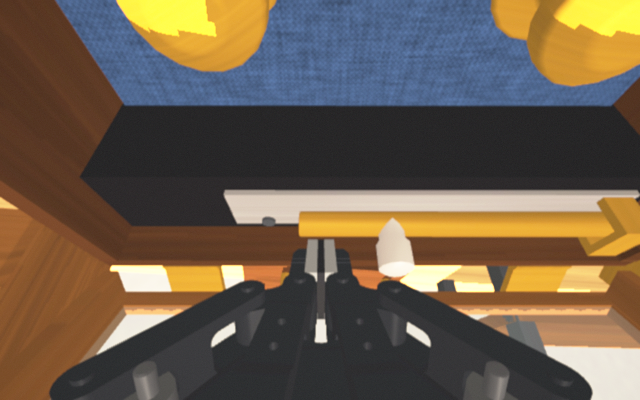

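View pics/s7.png

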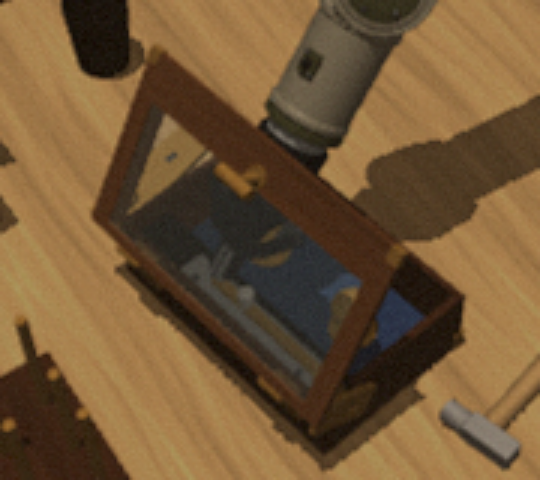

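The tips stand behind the knob (tip at (322,243), knob at (394,250)), level with its lower half. Pushing slowly with a force limit.

Run:
```python
from pose import *
for y in (-.01,.005,.02,.03,.045):
    hit=env.movel(cw([IN[0],y,IN[2]]),vel=.025,force_limit=10)
    print(y,hit,np.round(wc(monitor.get_tcp_pos()),4),np.round(R.from_euler("z",-YAW).apply(monitor.get_wrist_force()),1))
    if hit: break
print(monitor.get_time())
T=wristT();p,d=vision.capture("wrist"); np.savez("w8.npz",p=p,d=d,T=T); cv2.imwrite("pics/w8.png",p)
```

```text
-0.01 False [ 0.073  -0.0109  0.0951] [ 0.5 -5.5 -0.4]
0.005 False [0.073  0.0051 0.095 ] [-0.4 -3.4 -0.7]
0.02 False [0.073  0.0203 0.095 ] [ 0.5 -4.  -0.6]
0.03 False [0.073  0.0274 0.0951] [ 1.6 -9.6 -1.3]
0.045 True [0.0728 0.0268 0.0949] [ 1.6 -2.9  1.1]
25.025
```

View pics/w8.png

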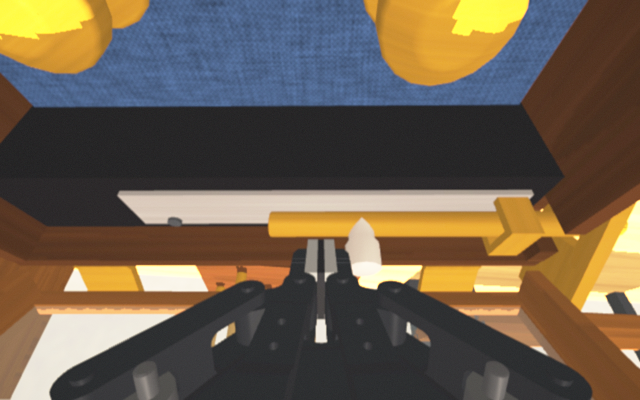

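Run:
```python
from pose import *
w=np.load("w8.npz"); p,d,T=w["p"],w["d"],w["T"]
print("knob", [np.round(wc(ray("wrist",u,v,z,T)),4) for u,v,z in ((366,265,.106),(364,250,.096),(363,235,.09))])
P,us,vs=cloud("wrist",d,T)
h=cv2.cvtColor(p,cv2.COLOR_BGR2HSV)[vs,us]
k=(us>345)&(us<385)&(vs>235)&(vs<276)&(h[:,1]<70)&(h[:,2]>110); Q=P[k]; print(len(Q),np.median(Q,axis=0),np.percentile(Q[:,1],[2,98]),np.percentile(Q[:,2],[2,98]))
w=np.load("w7.npz"); p,d,T=w["p"],w["d"],w["T"]
P,us,vs=cloud("wrist",d,T)
h=cv2.cvtColor(p,cv2.COLOR_BGR2HSV)[vs,us]
k=(us>370)&(us<420)&(vs>235)&(vs<276)&(h[:,1]<70)&(h[:,2]>110); Q=P[k]; print(len(Q),np.median(Q,axis=0),np.percentile(Q[:,1],[2,98]),np.percentile(Q[:,2],[2,98]))
```

```text
knob [array([0.0588, 0.0492, 0.106 ]), array([0.0638, 0.0496, 0.096 ]), array([0.059 , 0.0491, 0.09  ])]
1263 [0.06132624 0.0491552  0.09932267] [0.04122134 0.11566365] [-0.00015449  0.10631997]
1393 [0.06182045 0.00750152 0.09930026] [6.07188518e-05 1.12775805e-01] [-0.00012132  0.10620568]
```

```bash
python3 - <<'E'
from pose import *
env.movel(cw([IN[0],.012,IN[2]]),vel=.04)
for r in (.1,.2):
    print(env.movel(cw(np.array([IN[0],.012,IN[2]])-r*AX),vel=.1,force_limit=10),np.round(monitor.get_wrist_force(),1))
T=wristT();p,d=vision.capture("wrist"); np.savez("w9.npz",p=p,d=d,T=T); cv2.imwrite("pics/w9.png",p)
p1=np.array(monitor.get_tcp_pos())
q=np.array([-0.72,0.11,0.77,1.47,-0.07,1.6,1.8])
env.move_joints(q)
env.move_joints([-1.362,0.383,0.016,1.37,-0.006,1.388,-0.046])
print(monitor.get_time(),np.round(monitor.get_wrist_force(),1),monitor.get_tcp_pos())
for n in ("scene","top"):
    p,d=vision.capture(n); np.savez(f"{n}9.npz",p=p,d=d); cv2.imwrite(f"pics/{n}9.png",p)
a=cv2.resize(np.load("scene9.npz")["p"][110:270,210:390],None,fx=2.2,fy=2.2);b=cv2.resize(np.load("top9.npz")["p"][110:270,230:410],None,fx=2.2,fy=2.2)
cv2.imwrite("pics/st9.png",np.hstack([a,b]))
E
python3 cmp.py 3 4 5 9
```

```text
False [-0.3  0.2  0.2]
False [-0.9 -0.2  0. ]
31.4833 [0.4 0.4 0.4] [0.1689351  0.60188838 0.23182295]
scene 3 1326 tilt dev (rad) -0.0036 mean offset mm 0.83 offset/lever 0.0053
scene 4 1326 tilt dev (rad) -0.0018 mean offset mm 1.17 offset/lever 0.0074
scene 5 1326 tilt dev (rad) -0.0059 mean offset mm 0.65 offset/lever 0.0041
scene 9 1326 tilt dev (rad) -0.0034 mean offset mm 0.63 offset/lever 0.004
top 3 730 tilt dev (rad) -0.0069 mean offset mm -1.84 offset/lever -0.011
top 4 730 tilt dev (rad) -0.0057 mean offset mm -1.37 offset/lever -0.0081
top 5 730 tilt dev (rad) -0.0075 mean offset mm -1.96 offset/lever -0.0117
top 9 730 tilt dev (rad) -0.0099 mean offset mm -1.94 offset/lever -0.0116
```

View pics/w9.png

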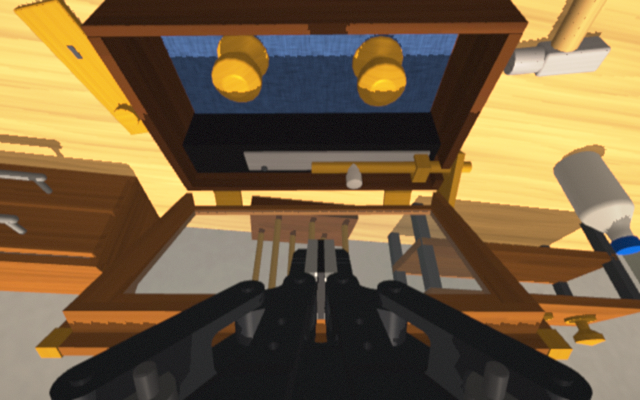

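View pics/st9.png

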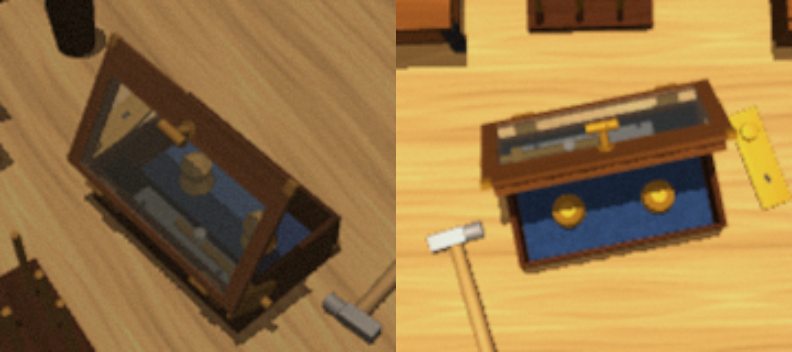

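View pics/top9.png

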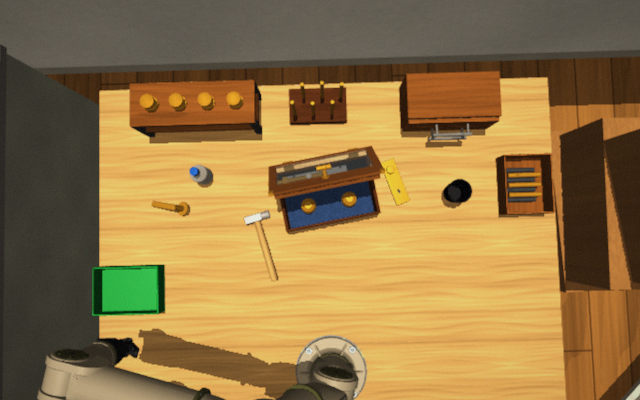

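Run:
```python
from util import *
w=np.load("w9.npz"); p,d,T=w["p"],w["d"],w["T"]
cv2.imwrite("pics/w9z.png",cv2.resize(p[130:220,330:500],None,fx=4.5,fy=4.5,interpolation=cv2.INTER_CUBIC))
for u in (464,468,471): print(u,np.round(wc(ray("wrist",u,167,.078,T)),4), proj("wrist",cw([.068,.19,.078]),T))
```

```text
464 [0.0699 0.1839 0.078 ] [469.76564895 165.9113876 ]
468 [0.07   0.1887 0.078 ] [469.76564895 165.9113876 ]
471 [0.07   0.1923 0.078 ] [469.76564895 165.9113876 ]
```

View pics/w9z.png

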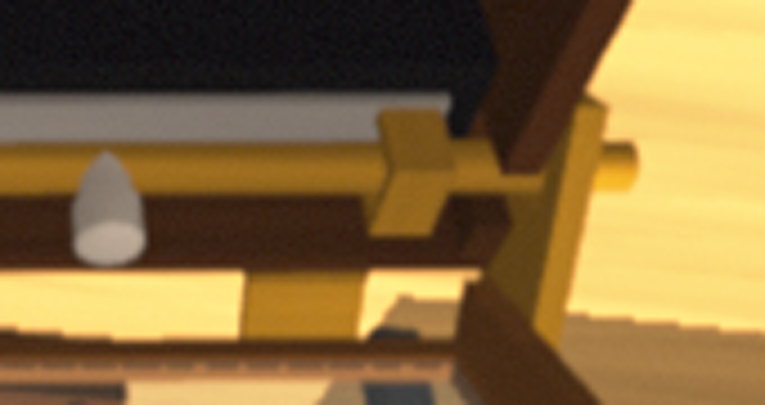

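The bolt tip stands through the keeper. Its end, at u≈471, gives y ≈ 0.190–0.192 m, which is the home position. Handing in.

```bash
python3 -c "
from station import ticket,monitor
ticket.job_done(); print(monitor.get_time())"
```

```text
the job is handed in; nothing more can be done
the job is handed in; nothing more can be done
```

The lid is up on its stop and the bolt is fully home through the keeper. I handed the job in at about 31.5 s, with the arm back at its start pose.

- **Lid:** I found it already ajar by about 0.06 rad and lifted it by the handle until it met the stop. I pressed it there with about 16 N, then let go.
- **Bolt:** With the hand leaning 40° under the lid, I pushed the bolt slowly with the fingers shut, stopping at a 10 N force limit. It held firm at the end of its travel, with the knob at y ≈ 0.049 m. After I backed off, the bolt tip was seen beyond the keeper at y ≈ 0.190–0.192 m; fully home is 0.190.
- **Lid angle after release:** The two cameras put the lid about 0.003 rad lower than while I was pressing it against the stop. They also disagree with each other by up to about 0.015 rad, and one sits on each side of 1.047. The lid was not nudged up again. The bolt locks it.
- **Other items:** By eye in the last pictures, the door knobs, plate, hammer, cup, lever handle and bottle are where they were. I did not measure their positions. The wrist force was near zero at the end.

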